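# Set, lock and bar the lathe feed head

## Task

Set the feed head for the next spindle: turn the knob until its pointer stands at the small rider clamped on the scale arc, then, without losing that setting, swing the lever of the lock ring under it clockwise until it is tight against its stop. Last, lay the keeper bar across the two forks at the front of the head, down in both of them, so that the lever cannot work loose; leave the rider where it is and the things around undisturbed.

Things in the scene. Friction and masses are not known exactly. Their poses are not given: they have to be found in the camera images.
- feed_face: sloping face of the feed head, leaning 30 deg to the robot. Origin on the axis of knob and lock ring, 86 mm above the bench; x up the slope, y left along the face, z out of the face. Below, h is height along this z; A is an angle clockwise, looking at the face, from x: direction (cos A, -sin A). The tool works along z, tilted 30 deg
- set_knob (a joint): angle A (rad) of the knob's pointer; grows as the knob turns clockwise; stops at -1.05 and 1.05. It is set when it equals joint rider. The knob stays where it is left; it needs about 0.06 N m
- knob_grip (a point): middle of the knob's black bar grip, on the axis at h = 60 mm. The bar is 60 mm long, 15 mm wide, h = 37 to 71 mm; the skirt under it has radius 29 mm and its top at h = 37 mm. The point's x axis lies along the bar, towards the pointer, and z along the face normal
- pointer_tip (a point): tip of the flat aluminium pointer (7 mm wide) of the knob, 53 mm from the axis at h = 31 mm
- rider (a joint): angle A (rad) of the rider on the scale arc, same zero and sense as the knob's. It is clamped: do not move it
- rider_mark (a point): the place where the pointer tip belongs: just inside the rider, 53 mm from the axis, h = 31 mm. The rider is a steel block 12 mm wide standing on the aluminium scale arc (radius 55 to 71 mm, h = 22 mm); its top is at h = 37 mm
- lock_ring (a joint): angle (rad) of the lock ring; its lever points to A = 2.182 + this value (at 0: down-slope and right). Grows clockwise as it is tightened; tight against its stop at 1.745 (A = 3.927, lever down-slope and left); starts loose, between 0.2 and 0.75. Needs about 0.2 N m (3 N at the post), stays where it is left
- lever_post (a point): black upright round post, 16 mm in diameter, at the end of the lock-ring lever: 78 mm from the axis, point at h = 46 mm, post top at h = 64 mm; below h = 28 mm is the lever. It can be gripped or pushed round the axis; being round it may turn between the fingers. Near both ends of its travel a fork stands 15 mm beside it: put the fingers up- and down-slope of it
- bar_centre (a point): centre of the loose keeper bar, an eight-sided aluminium bar 24 mm across the flats and 200 mm long, 0.2 to 0.35 kg, lying flat on the bench to the left or right of the head (centre 12 mm above the bench). y runs along the bar; z is up at the start
- fork_mid (a point): where the bar's centre belongs (bar along y): midway between the forks, 85 mm down-slope of the axis, h = 36 mm; axes as the face's. The forks stand 83 mm to either side, 10 mm thick; slots open along z, 31 mm wide, bottom at h = 24 mm, flared prongs to h = 57 mm. The tight lever's post stands close up-slope of the bar near the left fork: hold the bar at its middle
- spindle_part: white turned spindle piece, 57 mm in diameter, 100 mm tall, standing loose to one side of the head; origin under its foot. Bystander
- tin: cream-coloured tin, 70 mm in diameter, 54 mm tall, loose, behind the head on the right; origin under its foot. Bystander
- flat_brush: wooden flat brush, 36 x 212 x 11 mm, loose, lying across in front of the head; origin under its middle. Bystander
- feed_head: the whole feed head: a grey wedge-shaped cast housing fixed to the bench, 206 mm wide, with a foot plate 215 x 236 mm, 10 mm thick. Origin on the bench, 86 mm straight below the face's origin; z up

How it is judged (in metres and radians):
On the way, in this order (a step that is already met when the one before it is completed fails the run):
1. the pointer stands at the rider while the lock ring is still loose (distance between pointer_tip and rider_mark below 0.0065 m and value of joint lock_ring below 1 rad), for 0.2 s.
2. the lock ring is tight with the pointer still at the rider (distance between pointer_tip and rider_mark below 0.0065 m and value of joint lock_ring above 1.62 rad), for 0.2 s.
3. the keeper bar lies down in both forks (z of bar_centre in the frame of fork_mid below 0.004 m and distance between bar_centre and fork_mid below 0.014 m and angle between the y axis of bar_centre and the y axis of fork_mid, either way round below 0.08 rad), for 0.2 s.
At the end, for the whole second after the job is handed in: The pointer tip is within 6.5 mm of the rider's mark, the lock ring is within 0.12 rad of its stop, and the keeper bar lies released at the bottom of both forks (along them within 0.08 rad, its centre within 14 mm of midway and no more than 4 mm above its seat) (all of step 2 and all of step 3 and contact force between keeper_bar and the fingers below 0.1 N); the robot touches nothing.
It fails at once if the rider is pushed along the scale by more than 4 mm (distance of rider_mark from where it was at the start of the episode above 0.004 m).
It fails at once if a bystander is pushed more than 30 mm or tipped (distance of any of spindle_part, tin, flat_brush from where it was at the start of the episode above 0.03 m or angle between any of spindle_part, tin's own z axis and vertical above 0.5 rad).
It also fails if it takes over 72 s, if anything falls off the work surface, if the arm or the gripper's body presses on something with over 40 N, if the wrist force passes 120 N, or if a joint passes its speed limit or range.

## Robot

A 6-joint arm with a two-finger parallel gripper is mounted at the origin on a cart in front of the work surface, level with it; the furniture and walls round the work are solid. World frame = base frame: x ahead of the robot, y to its left, z up, the work surface at z = 0. Lengths are in m, angles in degrees, forces in N, time in s.
With the tool pointing down it reaches from about 0.4 to 0.825 m from the base axis. Payload 7 kg.
Tool frame: the origin (TCP) lies midway between the tips of the shut fingers; the grasp point (between the pads) lies 19 mm behind it; z points along the fingers, y is the line along which they close (so a half turn about z gives the same grasp; the last joint's range is limited). The gripper opens to 88 mm and grips with 3 to 60 N. Pads are 19 mm wide; open, the fingers measure 130 mm over their backs; the gripper's body (78 mm by 193 mm) begins 47 mm behind the grasp point.
Start: joints at [-49.211, 20.546, 0.682, 0, -70.136, -16.507], TCP at [0.278, -0.615, 0.227] pointing down, gripper open.
Joint ranges: [-176.03, 176.03], [-82.01, 121.73], [-58.28, 71.71], [-173.87, 95.51], [-174.79, -0.11], [-173.66, 173.66]. Speed limits (degrees/s): [136.94, 136.94, 172.46, 180, 180, 180].

## Interface

Orientations are given as [roll, pitch, yaw] about the fixed x, y, z axes, in that order (R = Rz(yaw) Ry(pitch) Rx(roll)).
In Python, from plant import ctrl, viewer, close_job gives the robot as it stands. The module is installed in compiled form; this text tells all that it offers.
- The arm moves only by the tool step_arm, never from a script. Its argument "moves" is a list that holds one entry, the list of rows, each a list of 5 numbers: the shift along the world's x, y, z in cm, then the turn about the world's z in rad, then the finger opening in cm, from 0 to 8.76. In form: [[[tx, ty, tz, twist, grip], ...]]. A call has 1 to 10 rows; each row shifts and turns the commanded pose from where the row before left it; what a row does not reach is not made up. A row lasts 1/10 s, in which the tool goes at most 50 mm and 8.59 degrees, less where a joint would pass 70% of its speed; a pose out of reach is approached as far as the arm can. A call with a gripper value outside its range is refused whole. The fingers move at their own pace and stop on an object; the grip force is fixed at half the most. Time passes only in rows, so rows that do not move let the fingers close. It gives the time, the measured TCP pose, the force, the opening and the grip force at its end, in the units of the state.
- ctrl.get_obs(): the state, without advancing time (a new reading comes with each control period).
- viewer.snapshot(name): name is "side" or "top" or "wrist"; returns (picture, depth): 420x560x3 uint8, blue, green, red; 420x560 float32, m along the optical axis (not along the pixel's ray), 0 where there is no reading.
- viewer.camera_info(name): a dict with "camera_matrix" (3x3 intrinsics, pixels), "k1" (the pictures are not rectified: a ray, as slopes to the right and down, at radius r is drawn at 1 + k1 r^2 times it, then the intrinsics apply), "eye" and "orientation" of the camera in the world. Camera axes: x right, y down, z forward; pixel columns grow to the right and rows downward; lengths in m; the calibration is good to about 2 mm. A picture is of the moment at which its call begins: read the wrist's pose just before it. camera_info takes no time and is no camera call; for the wrist camera it gives the pose at the moment of the call.
- close_job(): hands the job in; it is judged then, once.
The state is a dict: "clock": time; "joint_pos": joint angles; "qvel": joint speeds; "tau": joint torques, N m; "tool_pos": TCP position; "orientation": TCP orientation; "force": force on the tool from outside, world axes, zero at the start; "moment": the same for the moment, N m; "opening": finger opening in m; "gripper_force": force on a finger pad.
Only numpy, scipy, OpenCV 4.12 (cv2) and the standard library are available. Lean on these libraries where they do the work, as an engineer would, in place of code of your own. Each camera call takes 0.05 s, during which the arm holds its last target. There are 200 camera calls.

## Working session

There is one attempt and no reset: what is moved stays moved. The work goes in short steps, Python scripts to look and compute and a tool call to move; the robot and the scene stay as the last step left them, time stands still between calls to the robot, and variables do not carry over. Pictures are saved under pics/ and viewed, at most 11 in all, crops included, and the job is handed in when it is done.

Besides the shell and the picture viewer there is one more tool, called after ">>>" as name([rows], argument=value, ...), one row to a line, values as JSON. step_arm: Moves the arm, as the interface text tells. Its arguments: {"type":"object","properties":{"moves":{"type":"array","items":{"type":"array","items":{"type":"array","items":{"type":"number"}}}}},"required":["moves"]}

```bash
mkdir -p pics
cat > h.py <<'E'
import numpy as np, cv2
from plant import ctrl, viewer, close_job
from scipy.spatial.transform import Rotation as R
def cam(n):
    c=viewer.camera_info(n); return c
def rot(o):
    o=np.array(o,float)
    return o if o.shape==(3,3) else R.from_euler('xyz',o,degrees=True).as_matrix()
def rays(c,uv):
    K=np.array(c["camera_matrix"]); uv=np.atleast_2d(uv).astype(float)
    d=np.stack([(uv[:,0]-K[0,2])/K[0,0],(uv[:,1]-K[1,2])/K[1,1]],1); s=d.copy()
    for _ in range(20): s=d/(1+c["k1"]*(s**2).sum(1,keepdims=True))
    return np.c_[s,np.ones(len(s))]
def p3(c,uv,z):   # depth -> world
    return (rays(c,uv)*np.reshape(z,(-1,1)))@rot(c["orientation"]).T+np.array(c["eye"])
def cloud(c,D):
    v,u=np.mgrid[:D.shape[0],:D.shape[1]]
    return p3(c,np.c_[u.ravel(),v.ravel()],D.ravel()).reshape(*D.shape,3)
def proj(c,P):
    K=np.array(c["camera_matrix"]);q=(np.atleast_2d(P)-np.array(c["eye"]))@rot(c["orientation"])
    s=q[:,:2]/q[:,2:];s=s*(1+c["k1"]*(s**2).sum(1,keepdims=True))
    return s*[K[0,0],K[1,1]]+[K[0,2],K[1,2]]
E
python3 - <<'E'
from h import *
print(ctrl.get_obs())
for n in("top","side","wrist"):
    c=cam(n); print(n,c)
    I,D=viewer.snapshot(n); cv2.imwrite(f"pics/{n}0.png",I); np.savez(f"{n}0.npz",I=I,D=D,**{k:np.array(v) for k,v in c.items()})
a=cv2.imread("pics/top0.png");b=cv2.imread("pics/side0.png")
E
```

```text
{'clock': 0.0, 'joint_pos': array([-4.92115712e+01,  2.05910735e+01,  6.33426858e-01, -2.13675782e-02,
       -7.01357352e+01, -1.65085285e+01]), 'qvel': array([-0.06024203, -0.02071594, -0.06291201,  0.07484777, -0.05896041,
       -0.06240194]), 'tau': array([ 8.46180901e-04, -5.82716203e+01,  2.93065381e+01,  6.99698389e+00,
        6.93502690e-03, -1.27570288e-04]), 'tool_pos': array([ 0.27735052, -0.61484282,  0.22562021]), 'orientation': array([ 1.79904759e+02, -7.27911302e-03, -1.55727371e+02]), 'force': array([-0.22158302, -0.18306329,  0.2511832 ]), 'moment': array([ 0.02402841,  0.03890375, -0.04033343]), 'gripper_force': 0.0, 'opening': 0.08767110981983256}
top {'camera_matrix': array([[511.94470627,   0.        , 275.05372058],
       [  0.        , 511.94470627, 215.73005449],
       [  0.        ,   0.        ,   1.        ]]), 'k1': -0.012752622774248532, 'eye': array([ 0.25235052, -0.0528841 ,  1.57664539]), 'orientation': array([-168.97707581,    2.19147822,  -89.4741561 ])}
side {'camera_matrix': array([[448.13611703,   0.        , 285.22010396],
       [  0.        , 448.13611703, 210.18131284],
       [  0.        ,   0.        ,   1.        ]]), 'k1': -0.12423773400597228, 'eye': array([ 0.77934088, -0.41560845,  1.05475016]), 'orientation': array([-152.84247355,   -0.25342756,   31.1591159 ])}
wrist {'camera_matrix': array([[325.84504007,   0.        , 277.53227071],
       [  0.        , 325.84504007, 207.35861991],
       [  0.        ,   0.        ,   1.        ]]), 'k1': -0.0706695222223721, 'eye': array([ 0.20603969, -0.64731559,  0.3849758 ]), 'orientation': array([ 1.63136163e+02, -2.09038945e-02,  1.14342207e+02])}
```

View pics/top0.png

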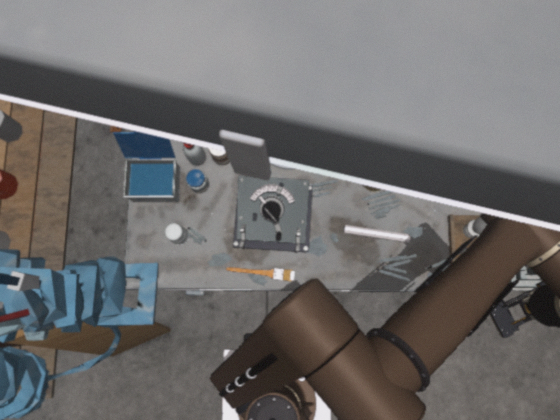

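View pics/side0.png

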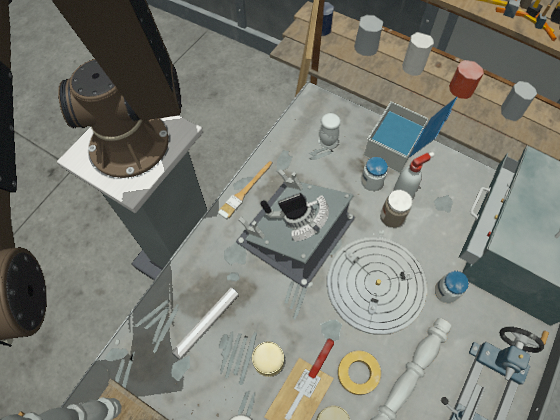

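Run:
```python
from h import *
for n,pts in(("top",[(245,150),(225,135),(265,175),(200,120),(400,190),(250,60),(273,212),(240,184),(306,184),(308,245),(238,245),(346,229),(406,238),(376,233),(232,269),(290,274),(176,233),(252,193),(290,195),(278,236)]),("side",[(237,292),(177,352),(207,322),(293,205),(266,207),(268,357),(330,125),(224,212),(268,166),(285,170),(245,228),(337,218)])):
    d=np.load(n+"0.npz"); c={k:d[k] for k in d.files}
    for u,v in pts: print(n,u,v,d["D"][v,u].round(3),p3(c,(u,v),d["D"][v,u]).round(3)[0])
a=np.load("top0.npz")["I"][170:260,220:320]; b=np.load("side0.npz")["I"][155:290,225:365]
f=lambda x,w:cv2.resize(x,(w,590),interpolation=cv2.INTER_CUBIC)
cv2.imwrite("pics/crop0.png",f(b,612))
```

```text
top 245 150 0.273 [ 0.339 -0.026  1.316]
top 225 135 0.262 [ 0.343 -0.017  1.329]
top 265 175 0.315 [ 0.337 -0.034  1.273]
top 200 120 0.257 [ 0.348 -0.005  1.335]
top 400 190 0.317 [ 0.329 -0.118  1.266]
top 250 60 0.23 [ 0.365 -0.032  1.365]
top 273 212 1.462 [0.542 0.01  0.145]
top 240 184 1.511 [0.632 0.11  0.116]
top 306 184 1.484 [ 0.627 -0.084  0.136]
top 308 245 1.569 [ 0.465 -0.092  0.017]
top 238 245 1.586 [0.465 0.124 0.008]
top 346 229 1.57 [ 0.514 -0.209  0.021]
top 406 238 1.555 [ 0.486 -0.39   0.023]
top 376 233 1.559 [ 0.501 -0.299  0.026]
top 232 269 1.566 [0.39  0.14  0.014]
top 290 274 1.562 [ 0.376 -0.037  0.009]
top 176 233 1.512 [0.488 0.299 0.095]
top 252 193 1.52 [0.608 0.075 0.102]
top 290 195 1.483 [ 0.595 -0.038  0.132]
top 278 236 1.491 [ 0.479 -0.003  0.103]
side 237 292 1.067 [ 0.523 -0.205  0.015]
side 177 352 0.991 [ 0.488 -0.396  0.026]
side 207 322 1.023 [ 0.506 -0.304  0.026]
side 293 205 1.043 [0.546 0.012 0.132]
side 266 207 1.078 [ 0.485 -0.01   0.099]
side 268 357 0.967 [ 0.67  -0.3    0.048]
side 330 125 1.192 [0.499 0.288 0.099]
side 224 212 1.174 [ 0.371 -0.042  0.008]
side 268 166 1.236 [0.394 0.138 0.01 ]
side 285 170 1.244 [ 0.438  0.157 -0.001]
side 245 228 1.107 [ 0.457 -0.066  0.049]
side 337 218 1.035 [0.649 0.039 0.126]
```

View pics/crop0.png

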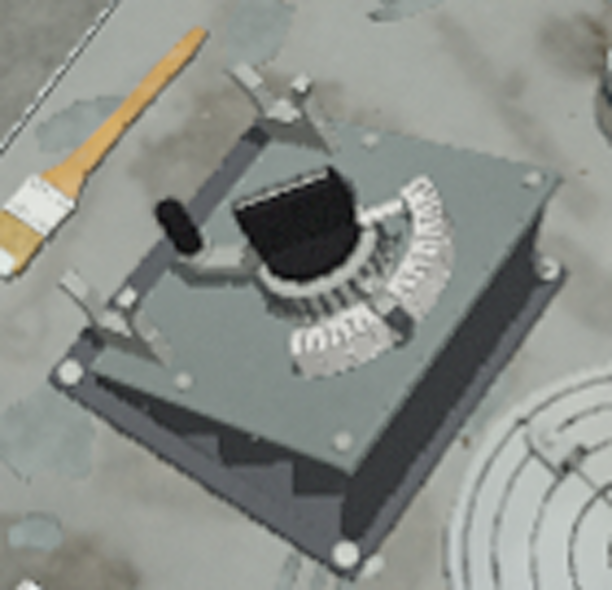

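>>> step_arm([
  [[1.4,4.4,0.8,-0.1,8],[1.4,4.4,0.8,-0.1,8],[1.4,4.4,0.8,-0.1,8],[1.4,4.4,0.8,-0.1,8],[1.4,4.4,0.8,-0.024,8],[1.4,4.4,0.8,0,8],[1.4,4.4,0.8,0,8],[1.4,4.4,0.8,0,8],[1.4,4.4,0.5,0,8],[1.4,4.4,0.3,0,8]],
])

```text
clock: 1.15
tool_pos: [0.4177, -0.1735, 0.2992]
orientation: [180.0, 0.1, 180.0]
force: [0.3, -0.3, -0.6]
opening: 0.0801
gripper_force: 0.0
```

>>> step_arm([
  [[1.5,4.4,0.2,0,8],[1.5,4.4,0.2,0,8],[1.5,4.4,0.2,0,8],[1.5,4.4,0.0,0,8],[0,0,0,0,8],[0,0,0,0,8]],
])

```text
clock: 1.75
tool_pos: [0.4775, 0.0017, 0.3041]
orientation: [-180.0, -0.1, -179.9]
force: [0.9, -0.1, 0.3]
opening: 0.0802
gripper_force: 0.0
```

Run:
```python
from h import *
n="wrist"
o=ctrl.get_obs();print(o["tool_pos"],o["orientation"],o["joint_pos"])
c=cam(n); I,D=viewer.snapshot(n); np.savez("w1.npz",I=I,D=D,**{k:np.array(v) for k,v in c.items()})
cv2.imwrite("pics/w1.png",cv2.resize(I,(800,600),interpolation=cv2.INTER_CUBIC))
```

```text
[0.47746563 0.00174923 0.30413293] [-1.79983462e+02 -5.82009624e-02 -1.79870693e+02] [ 2.38873175e+01 -1.01196819e+00 -1.57710634e+01 -8.59270882e-03
 -7.53008363e+01 -1.13755817e+02]
```

View pics/w1.png

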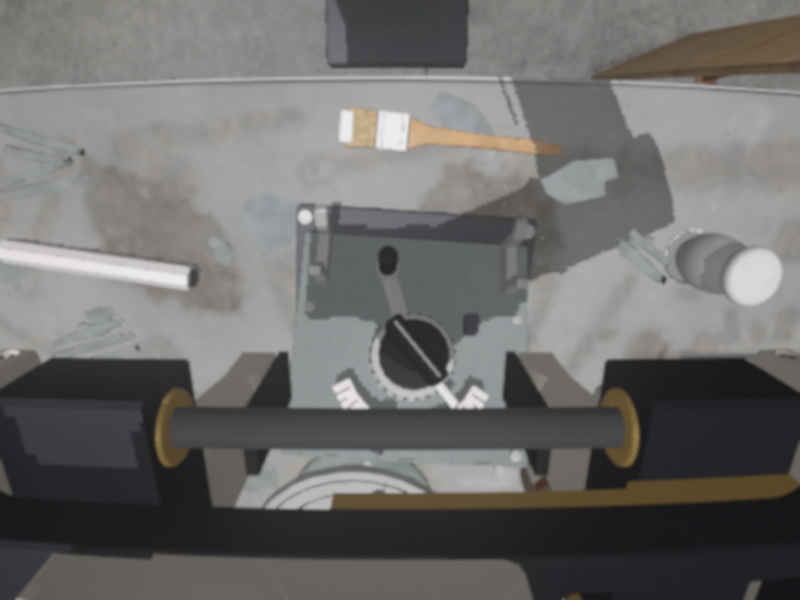

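>>> step_arm([
  [[3.5,0,0,0,8],[3.5,0,0,0,8],[0,0,0,0,8],[0,0,0,0,8]],
])

```text
clock: 2.2
tool_pos: [0.5474, -0.0007, 0.3038]
orientation: [-180.0, -0.1, 179.9]
force: [-0.7, -0.3, -0.0]
opening: 0.0796
gripper_force: 0.0
```

Run:
```python
from h import *
n="wrist"
o=ctrl.get_obs();print(o["tool_pos"],o["orientation"])
c=cam(n); I,D=viewer.snapshot(n); np.savez("w2.npz",I=I,D=D,**{k:np.array(v) for k,v in c.items()})
cv2.imwrite("pics/w2.png",cv2.resize(I[90:300,180:400],(786,750),interpolation=cv2.INTER_CUBIC)[:600])
# bench plane check & face plane fit for both w1,w2,side
for f in("w1","w2","side0","top0"):
    d=np.load(f+".npz");c={k:d[k] for k in d.files}
    P=cloud(c,d["D"]).reshape(-1,3)[d["D"].ravel()>0]
    b=P[(abs(P[:,2])<.02)&(P[:,0]>.3)&(P[:,0]<.7)&(abs(P[:,1])<.35)]; print(f,"bench",np.median(b[:,2]))
    q=P[(P[:,0]>.44)&(P[:,0]<.66)&(abs(P[:,1]-.01)<.09)&(P[:,2]>.02)&(P[:,2]<.16)]
    rng=np.random.default_rng(0);best=0
    for _ in range(500):
        a=q[rng.choice(len(q),3,replace=False)];m=np.cross(a[1]-a[0],a[2]-a[0]);L=np.linalg.norm(m)
        if L<1e-6: continue
        m/=L; m*=np.sign(m[2])
        if m[2]<.75 or m[2]>.95: continue
        k=abs((q-a[0])@m)<.003
        if k.sum()>best:best=k.sum();K=k
    s=q[K];ce=s.mean(0);m=np.linalg.svd(s-ce,full_matrices=False)[2][2];m*=np.sign(m[2])
    print(len(q),best,"n",m.round(4),"d",(m@ce).round(4),"yaw",np.degrees(np.arctan2(-m[1],-m[0])).round(2))
```

```text
[ 0.54744043 -0.00070772  0.303754  ] [-1.79971878e+02 -9.86811160e-02  1.79850260e+02]
w1 bench 0.001355088664083376
18113 12823 n [-0.4991  0.0314  0.8659] d -0.2083 yaw -3.6
w2 bench 0.0013073528988927774
23983 16277 n [-0.4989  0.0316  0.8661] d -0.2082 yaw -3.63
side0 bench -0.000229987304993573
4827 2318 n [-0.4975  0.0331  0.8668] d -0.2093 yaw -3.8
top0 bench 0.0005138944983639204
3845 1683 n [-0.5    0.042  0.865] d -0.2106 yaw -4.81
```

View pics/w2.png

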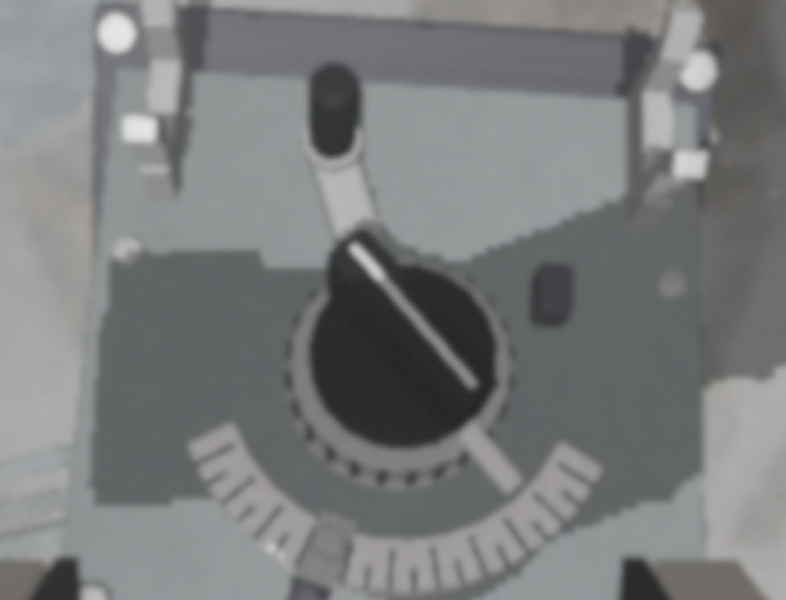

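```bash
cat > face.py <<'E'
from h import *
d=np.load("w2.npz");c={k:d[k] for k in d.files}
n=np.array([-0.4990,0.0315,0.8660]);n/=np.linalg.norm(n);D0=-0.2083
X=np.array([0,0,1])-n*n[2];X/=np.linalg.norm(X);Y=np.cross(n,X)
def hit(crop,h):
    uv=np.atleast_2d(crop)/[3.573,3.571]+[180,90]
    r=rays(c,uv)@rot(c["orientation"]).T; e=np.array(c["eye"])
    t=(D0+h-e@n)/(r@n); return e+r*t[:,None]
E
python3 - <<'E'
from face import *
B=np.array([.567,.0,.086])
def F(crop,h): P=hit(crop,h)-B; return np.c_[P@X,P@Y]*1000
def circ(p):
    A=np.c_[2*p,np.ones(len(p))];s=np.linalg.lstsq(A,(p**2).sum(1),rcond=None)[0];return s[:2],np.sqrt(s[2]+s[0]**2+s[1]**2)
print("X,Y",X,Y)
print("skirt",circ(F([(308,355),(498,350),(403,447),(335,418),(470,415)],.037)))
print("arc in",F([(233,424),(563,441)],.022),"out",F([(190,447),(602,468)],.022))
print("arc out fit",circ(F([(190,447),(602,468),(390,597),(500,570),(245,527)],.022)))
print("arc in fit",circ(F([(233,424),(563,441),(255,463),(500,503),(380,538),(440,532)],.022)))
print("ptr tip",F([(512,486),(470,430)],.031)); 
print("white line",F([(352,246),(473,386)],.071))
print("rider top",F([(318,517),(352,520),(325,550)],.037))
print("post top",F([(334,82)],.064))
print("forks top",F([(158,8),(140,128),(683,15),(690,164)],.057))
print("bolts front",[hit((x,y),0) for x,y in((116,33),(699,70))])
E
```

```text
X,Y [ 0.8643016  -0.05456012  0.50000594] [0.06300085 0.99801347 0.        ]
skirt (array([ 2.95593368, 14.36463538]), np.float64(28.784853176458917))
arc in [[ 24.88907638 -36.27637936]
 [ 24.08328708  66.85355232]] out [[ 32.97356924 -48.97371903]
 [ 31.96954411  79.23725885]]
arc out fit (array([ 5.06199977, 15.03347271]), np.float64(69.47930607073107))
arc in fit (array([ 0.20344038, 14.64464516]), np.float64(56.72238158597219))
ptr tip [[40.94723223 49.6548452 ]
 [24.40806592 36.41710474]]
white line [[-16.87717781  -3.06326528]
 [ 21.38582265  31.87599208]]
rider top [[54.60307667 -8.10895326]
 [54.90569736  1.87532616]
 [64.15074042 -5.49992494]]
post top [[-71.22119287 -11.07518078]]
forks top [[ -96.99693882  -66.75325958]
 [ -56.036428    -68.12751449]
 [-107.05331128   96.60603937]
 [ -55.91983629   97.54685999]]
bolts front [array([[ 0.45583691, -0.08481339,  0.02521885]]), array([[0.46865011, 0.12690669, 0.02490084]])]
```

>>> step_arm([
  [[-0.24,0.51,-2.2,0.15,4.4],[-0.2,0.4,-2.2,0.15,4.4],[-0.1,0.4,-2.2,0.15,4.4],[-0.1,0.4,-2.2,0.15,4.4],[-0.1,0,-2.2,0.15,4.4],[0,0,0,0,4.4],[0,0,0,0,4.4]],
])

```text
clock: 2.95
tool_pos: [0.5399, 0.0173, 0.1956]
orientation: [-180.0, 0.0, -137.3]
force: [1.0, 0.3, 0.5]
opening: 0.0446
gripper_force: 0.0
```

Descend 6.3 cm, then close.

>>> step_arm([
  [[0,-0.09,-2.5,0,4.4],[0,0,-2.5,0,4.4],[0,0,-1.3,0,4.4],[0,0,0,0,4.4],[0,0,0,0,0],[0,0,0,0,0],[0,0,0,0,0],[0,0,0,0,0],[0,0,0,0,0]],
])

```text
clock: 3.85
tool_pos: [0.5405, 0.0173, 0.1324]
orientation: [-180.0, 0.1, -137.0]
force: [-2.0, 2.4, 5.2]
opening: 0.0196
gripper_force: 27.9
```

>>> step_arm([
  [[0,0,0,-0.14,0],[0,0,0,-0.14,0],[0,0,0,-0.14,0],[0,0,0,-0.14,0],[0,0,0,-0.14,0],[0,0,0,-0.14,0],[0,0,0,-0.14,0],[0,0,0,-0.14,0],[0,0,0,-0.06,0],[0,0,0,0,0]],
])

```text
clock: 4.85
tool_pos: [0.54, 0.0159, 0.1322]
orientation: [-179.9, 0.0, 155.3]
force: [-1.9, -5.1, 4.9]
opening: 0.017
gripper_force: 31.7
```

Run:
```python
from h import *
o=ctrl.get_obs();print(o["tool_pos"],o["orientation"],o["moment"])
out=[]
for n,k in(("wrist","w3"),("side","s3")):
    c=cam(n); I,D=viewer.snapshot(n); np.savez(k+".npz",I=I,D=D,**{k:np.array(v) for k,v in c.items()})
    out.append(I)
cv2.imwrite("pics/m3.png",np.hstack([cv2.resize(out[0][60:360,130:430],(400,400)),cv2.resize(out[1][155:290,225:360],(400,400),interpolation=cv2.INTER_CUBIC)]))
```

```text
[0.5400163  0.01586293 0.13221369] [-1.79921624e+02  3.13552812e-02  1.55256631e+02] [-1.31677704  0.5569228   0.36318304]
```

View pics/m3.png

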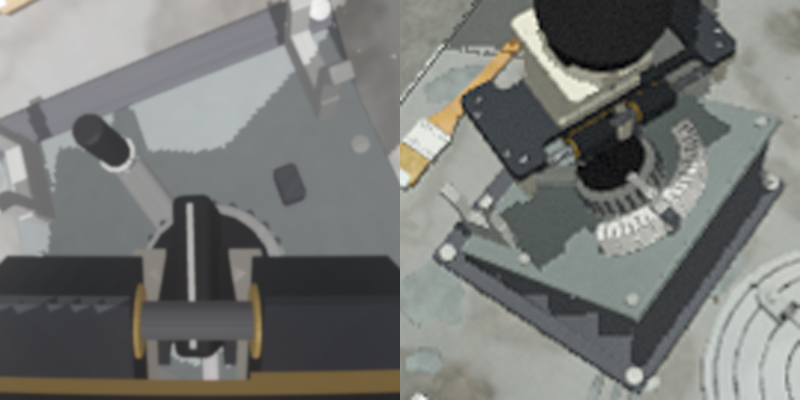

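>>> step_arm([
  [[0,0,0,0,4.4],[0,0,0,0,4.4],[0,0,0,0,4.4],[0,0,4,0,4.4],[0,0,4,0.13,4.4],[0.2,0,4,0.15,4.4],[0.2,-0.5,4,0.15,5],[0.3,-1,1,0,8],[0,0,0,0,8],[0,0,0,0,8]],
])

```text
clock: 5.95
tool_pos: [0.5466, 0.002, 0.3003]
orientation: [180.0, -0.1, 179.9]
force: [-0.6, -0.5, -0.2]
opening: 0.0682
gripper_force: 0.0
```

Run:
```python
from h import *
o=ctrl.get_obs();print(o["tool_pos"],o["orientation"])
c=cam("wrist"); I,D=viewer.snapshot("wrist"); np.savez("w4.npz",I=I,D=D,**{k:np.array(v) for k,v in c.items()})
cv2.imwrite("pics/w4.png",cv2.resize(I[90:300,180:400],(786,750),interpolation=cv2.INTER_CUBIC)[:600])
```

```text
[0.54657992 0.00196803 0.30028735] [ 1.79985375e+02 -9.06486559e-02  1.79877159e+02]
```

View pics/w4.png

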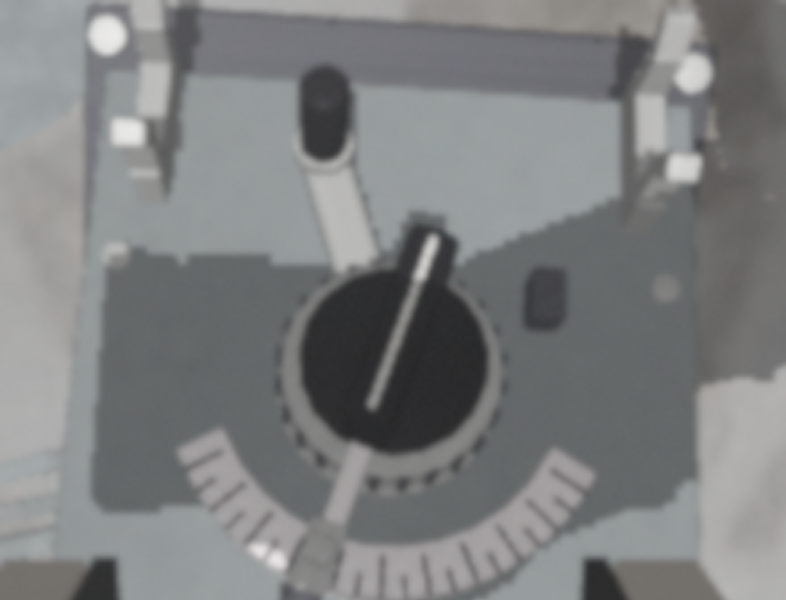

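```bash
sed 's/w2.npz/w4.npz/' face.py > face4.py
python3 - <<'E'
from face4 import *
B=np.array([.570,.0145,.0865])
def F(crop,h): P=hit(crop,h)-B; return np.c_[P@X,P@Y]*1000
def circ(p):
    A=np.c_[2*p,np.ones(len(p))];s=np.linalg.lstsq(A,(p**2).sum(1),rcond=None)[0];return s[:2],np.sqrt(s[2]+s[0]**2+s[1]**2)
print("skirt",circ(F([(300,360),(488,352),(395,454),(326,423),(460,420)],.037)))
print("tip",F([(336,520),(358,450)],.031),"line",F([(435,238),(372,405)],.071))
print("rider in",F([(305,524),(345,528),(318,558)],.037))
print("post",F([(325,82)],.064))
E
python3 -c "
import cv2
I=cv2.imread('pics/w4.png')[380:600,230:450];cv2.imwrite('pics/w4c.png',cv2.resize(I,(590,590)))"
```

```text
skirt (array([ 1.4215197 , -0.25665502]), np.float64(28.21158909780479))
tip [[ 50.05801951 -14.6344611 ]
 [ 28.56027985  -9.24175776]] line [[-24.41055977   7.87042341]
 [ 24.37785149  -7.25460794]]
rider in [[ 52.6212309  -23.61590626]
 [ 53.10899314 -11.96800601]
 [ 62.25815906 -19.26513927]]
post [[-74.23134294 -25.58329423]]
```

View pics/w4c.png

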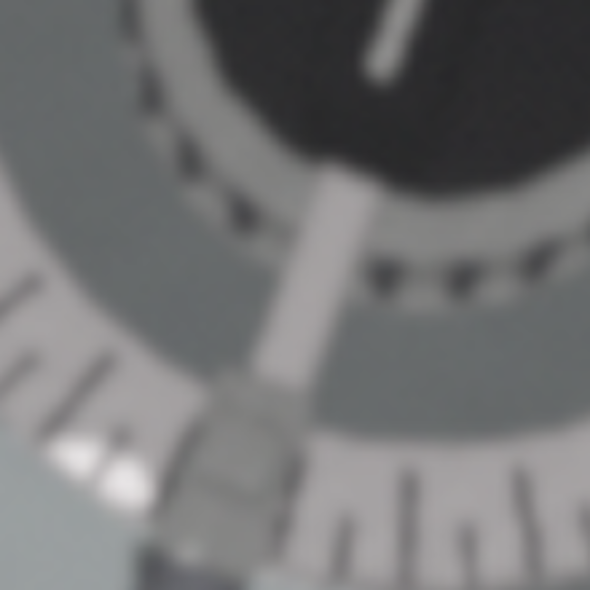

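>>> step_arm([
  [[-3.5,-0.3,-3,-0.061,3],[-3.46,-0.4,-3,0,3],[0,0,-4,0,3],[0,0,0,0,3],[0,0,0,0,3],[0,0,-4,0,3],[0,0,-4,0,3],[0,0,-3.5,0,3],[0,0,0,0,3]],
])

```text
clock: 6.9
tool_pos: [0.4764, -0.0055, 0.0841]
orientation: [-179.9, -0.3, 176.5]
force: [-0.5, -0.5, 0.8]
opening: 0.0302
gripper_force: 0.0
```

>>> step_arm([
  [[0,0.8,-0.05,0,3],[0,0.8,-0.05,0,3],[0,0.8,-0.05,0,3],[0,0.8,0,0,3],[0,0.8,0,0,3],[0,0.8,0,0,3],[0,0,0,0,3],[0,-0.5,0,0,3],[0,0,5,0,3],[0,0,0,0,0]],
])

```text
clock: 7.9
tool_pos: [0.4811, 0.0387, 0.1401]
orientation: [179.8, 0.5, 176.6]
force: [0.5, 0.4, 0.1]
opening: 0.0263
gripper_force: 0.0
```

>>> step_arm([
  [[0,-1.8,0,0,0],[0,-1.9,0,0,0],[0,0,0,0,0],[0,0,0,0,0]],
])

```text
clock: 8.3
tool_pos: [0.4779, 0.0006, 0.1353]
orientation: [180.0, 0.1, 176.4]
force: [0.2, 1.0, -0.4]
opening: 0.0012
gripper_force: 0.0
```

>>> step_arm([
  [[0.1,0,-2.6,0,0],[0,0,-2.5,0,0],[0,0,0,0,0],[0.03,0.5,0,0,0],[0.22,0.79,0.1,0,0],[0.27,0.78,0.12,0,0],[0.35,0.78,0.18,0,0],[0.44,0.77,0.22,0,0],[0.59,0.76,0.31,0,0],[0,0,0,0,0]],
])

```text
clock: 9.3
tool_pos: [0.4993, 0.0462, 0.0941]
orientation: [179.9, 0.1, 176.6]
force: [-0.0, 0.2, -0.3]
opening: -0.0001
gripper_force: 0.0
```

>>> step_arm([
  [[0.1,0.19,0.05,0,0],[0.1,0.19,0.05,0,0],[0,0,0,0,0]],
])

```text
clock: 9.6
tool_pos: [0.5005, 0.0484, 0.0948]
orientation: [-180.0, 0.1, 176.5]
force: [2.5, -3.7, 0.9]
opening: 0.0
gripper_force: 2.1
```

>>> step_arm([
  [[0.1,0.19,0.05,0,0],[0.1,0.19,0.05,0,0],[0,0,0,0,0]],
])

```text
clock: 9.9
tool_pos: [0.5017, 0.0502, 0.0955]
orientation: [-179.8, -0.0, 176.5]
force: [4.4, -14.2, -0.2]
opening: 0.0005
gripper_force: 7.9
```

>>> step_arm([
  [[-0.4,-0.8,0,0,0],[-0.2,-0.5,0,0,0],[0,0,4,0,0],[0,0,4.5,0,2],[1.5,-1,4.5,0.06,8],[2,-1.5,4.5,0,8],[1.8,-1,3,0,8],[0,0,0,0,8],[0,0,0,0,8]],
])

```text
clock: 10.8
tool_pos: [0.5482, 0.0048, 0.2993]
orientation: [179.9, 0.1, 179.9]
force: [-0.3, 0.5, -0.7]
opening: 0.0427
gripper_force: 0.0
```

Run:
```python
from h import *
o=ctrl.get_obs();print(o["tool_pos"],o["orientation"])
c=cam("wrist"); I,D=viewer.snapshot("wrist"); np.savez("w5.npz",I=I,D=D,**{k:np.array(v) for k,v in c.items()})
cv2.imwrite("pics/w5.png",cv2.resize(I[90:300,180:400],(786,750),interpolation=cv2.INTER_CUBIC)[:600])
```

```text
[0.5481807  0.00479388 0.29930528] [1.79924502e+02 5.94452988e-02 1.79878073e+02]
```

View pics/w5.png

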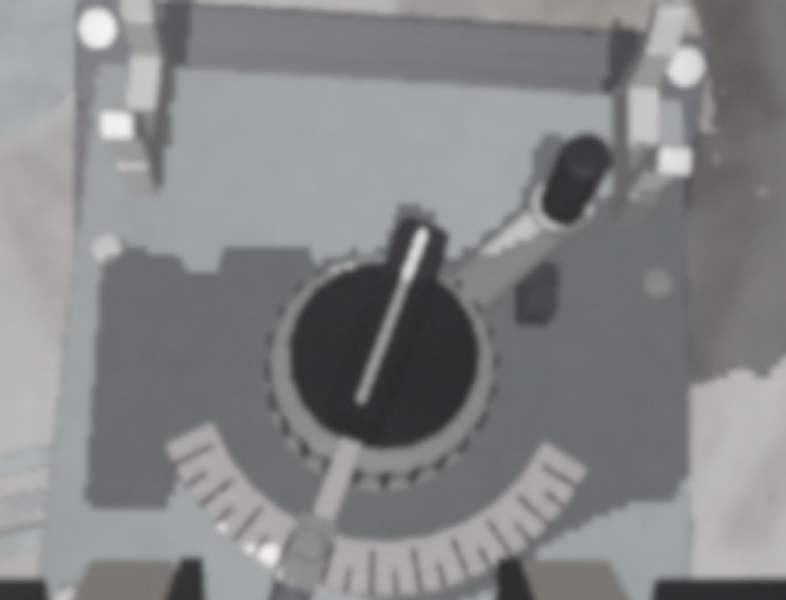

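Run:
```python
from h import *
for f in("side0","top0","w1"):
    d=np.load(f+".npz");c={k:d[k] for k in d.files}
    P=cloud(c,d["D"]);m=(P[...,2]>.017)&(P[...,2]<.04)&(P[...,0]>.45)&(P[...,0]<.56)&(P[...,1]<-.17)&(P[...,1]>-.44)&(d["D"]>0)
    q=P[m];xy=q[:,:2];ce=xy.mean(0);v=np.linalg.svd(xy-ce,full_matrices=False)[2][0];v*=np.sign(v[1])
    t=(xy-ce)@v; s=(xy-ce)@[-v[1],v[0]]
    mid=ce+v*(t.max()+t.min())/2
    print(f,len(q),"len",np.ptp(t).round(3),"w",np.percentile(s,[1,99]).round(4),"mid",mid.round(4),"yaw from y",np.degrees(np.arctan2(-v[0],v[1])).round(2),"z",np.percentile(q[:,2],[50,95]).round(4))
```

```text
side0 800 len 0.202 w [-0.0112  0.0121] mid [ 0.5009 -0.3042] yaw from y -8.46 z [0.0221 0.0259]
top0 438 len 0.2 w [-0.012   0.0117] mid [ 0.502 -0.301] yaw from y -8.94 z [0.0224 0.0286]
w1 2157 len 0.203 w [-0.0135  0.0104] mid [ 0.4995 -0.3038] yaw from y -8.56 z [0.0241 0.0264]
```

>>> step_arm([
  [[-0.56,-3.65,0,0.142,6],[-0.56,-3.65,0,0.142,6],[-0.56,-3.65,-1,0.142,6],[-0.56,-3.65,-2,0.142,6],[-0.56,-3.65,-2.5,0.142,6],[-0.56,-3.65,-2.5,0.142,6],[-0.56,-3.65,-2.5,0.142,6],[-0.56,-3.65,-2.5,0.142,6],[-0.56,-3.65,-2.5,0.142,6],[-0.56,-3.65,-2.5,0.142,6]],
])

```text
clock: 11.85
tool_pos: [0.4907, -0.3606, 0.117]
orientation: [179.9, 0.0, -98.3]
force: [1.0, -0.7, -0.5]
opening: 0.0602
gripper_force: 0.0
```

>>> step_arm([
  [[0,0,0,0,6],[0,0,0,0,6],[0,0,0,0,6]],
])

```text
clock: 12.15
tool_pos: [0.492, -0.3595, 0.1191]
orientation: [180.0, 0.0, -98.8]
force: [-0.2, 0.2, 0.0]
opening: 0.0598
gripper_force: 0.0
```

>>> step_arm([
  [[0,-0.1,-4,0,6],[0,0,-4,0,6],[0,0,-2.5,0,6],[0,0,-1,0,6],[0,0,0,0,6],[0,0,0,0,0],[0,0,0,0,0],[0,0,0,0,0],[0,0,0,0,0],[0,0,0,0,0]],
])

```text
clock: 13.15
tool_pos: [0.4922, -0.3614, 0.0046]
orientation: [-180.0, -0.0, -98.7]
force: [-0.3, 0.4, 0.1]
opening: 0.0258
gripper_force: 0.0
```

>>> step_arm([
  [[0,0,0,0,0],[0,0,0.7,0,0],[0,0,0.7,0,0],[0,0,1.2,0,0],[0,0,2,0,0],[0,0,0,0,0],[0,0,0,0,0],[0,0,0,0,0]],
])

```text
clock: 13.95
tool_pos: [0.4915, -0.361, 0.0496]
orientation: [180.0, 0.0, -98.7]
force: [-0.4, -0.7, -3.9]
opening: 0.0236
gripper_force: 30.0
```

```bash
cat > bar.py <<'E'
from h import *
def bar(lo,hi,cam_="side"):
    c=cam(cam_); I,D=viewer.snapshot(cam_); np.savez("last.npz",I=I,D=D,**{k:np.array(v) for k,v in c.items()})
    P=cloud(c,D).reshape(-1,3);g=I.reshape(-1,3).astype(int)
    m=np.all((P>lo)&(P<hi),1)&(D.ravel()>0)&(g.min(1)>110); return P[m]
E
python3 - <<'E'
from bar import *
o=ctrl.get_obs();print(o["tool_pos"],o["orientation"],o["force"],o["opening"])
q=bar([.46,-.45,.03],[.55,-.15,.12])
ys=np.arange(-.41,-.19,.02)
for y in ys:
    k=abs(q[:,1]-y)<.01
    if k.sum()>4: print(y.round(2),k.sum(),q[k,0].mean().round(4),np.percentile(q[k,2],[20,90]).round(4))
print(q[:,1].min(),q[:,1].max())
E
```

```text
[ 0.49149422 -0.36096823  0.04959831] [ 1.79958204e+02  2.28582073e-02 -9.87250276e+01] [-0.43971163 -0.67054428 -3.90581703] 0.023586751413498003
-0.41 5 0.4916 [0.0587 0.0653]
-0.31 77 0.5024 [0.0622 0.0697]
-0.29 94 0.5042 [0.0618 0.068 ]
-0.27 103 0.506 [0.0615 0.0683]
-0.25 101 0.5094 [0.0619 0.0688]
-0.23 95 0.5123 [0.0598 0.0688]
-0.21 76 0.5146 [0.0612 0.0686]
-0.4059337971819183 -0.20278027500391826
```

>>> step_arm([
  [[-0.3,1.0,1.5,0,0],[-0.4,1.6,2,0,0],[-0.5,2,2,0,0],[-0.5,2.2,2,0.01,0],[-0.5,2.2,2,0.01,0],[-0.5,2.2,1.5,0.01,0],[-0.5,2.2,0,0.01,0],[-0.5,2.2,0,0.01,0],[-0.5,2.2,0,0.01,0],[-0.4,2.2,0,0.01,0]],
])

```text
clock: 15.0
tool_pos: [0.445, -0.1601, 0.1605]
orientation: [-180.0, 0.0, -94.7]
force: [-1.0, -0.7, -2.5]
opening: 0.0235
gripper_force: 30.0
```

>>> step_arm([
  [[-0.07,2.2,0,0.01,0],[0,2.2,0,0.009,0],[0,2.2,0,0,0],[0,2.2,0,0,0],[0,1.6,0,0,0],[0,1.0,0,0,0],[0,0.6,0,0,0],[0,0.4,0,0,0],[0,0,0,0,0],[0,0,0,0,0]],
])

```text
clock: 16.0
tool_pos: [0.4452, -0.0376, 0.16]
orientation: [180.0, -0.0, -93.6]
force: [0.0, 0.7, -2.9]
opening: 0.0238
gripper_force: 30.0
```

Run:
```python
from bar import *
o=ctrl.get_obs();print(o["tool_pos"],o["orientation"],o["force"],o["opening"])
t=o["tool_pos"]
q=bar([t[0]-.03,t[1]+.04,t[2]-.02],[t[0]+.035,t[1]+.2,t[2]+.06])
for y in t[1]+np.arange(.05,.18,.02):
    k=abs(q[:,1]-y)<.01
    if k.sum()>4: print(y.round(3),k.sum(),q[k,0].mean().round(4),np.percentile(q[k,2],[20,50,90]).round(4))
print(q[:,1].max())
```

```text
[ 0.44517926 -0.03756973  0.16002325] [ 1.79985235e+02 -8.38901462e-03 -9.36252907e+01] [ 0.02915174  0.6768298  -2.93013766] 0.023751523394991342
0.032 7 0.4579 [0.1724 0.1746 0.1772]
0.052 58 0.4561 [0.1713 0.1749 0.1777]
0.072 75 0.4555 [0.1712 0.1746 0.1778]
0.092 80 0.4561 [0.169  0.1733 0.1769]
0.112 66 0.4577 [0.1699 0.1733 0.1764]
0.11994596083610798
```

>>> step_arm([
  [[0,0,-1.3,0,0],[0,0,-1.4,0,0],[0,0,-1.3,0,0],[0.5,-0.03,-0.87,0,0],[0.5,-0.03,-0.87,0,0],[0.5,-0.03,-0.87,0,0],[0,0,0,0,0],[0,0,0,0,0]],
])

```text
clock: 16.85
tool_pos: [0.4604, -0.0383, 0.0938]
orientation: [180.0, -0.0, -93.6]
force: [-0.2, -0.2, -1.8]
opening: 0.0235
gripper_force: 30.0
```

Run:
```python
from h import *
o=ctrl.get_obs();print(o["tool_pos"],o["force"])
c=cam("side");I,D=viewer.snapshot("side")
cv2.imwrite("pics/s6.png",cv2.resize(I[130:270,190:370],(770,600),interpolation=cv2.INTER_CUBIC))
O=np.array([.570,.0145,.0865]);X=np.array([.8643,-.0546,.5]);Y=np.array([.063,.998,0]);n=np.array([-.499,.0315,.866])
fm=O-.085*X+.036*n
bc=o["tool_pos"]+.059*Y+[0,0,.0074]
print("bar centre rel fork (x,y,z)",[(bc-fm)@a for a in(X,Y,n)])
```

```text
[ 0.46036865 -0.03827183  0.09381875] [-0.22293917 -0.16390393 -1.84597558]
bar centre rel fork (x,y,z) [np.float64(0.00048381889733338686), np.float64(-0.0005780497765758651), np.float64(0.029791522708121382)]
```

View pics/s6.png

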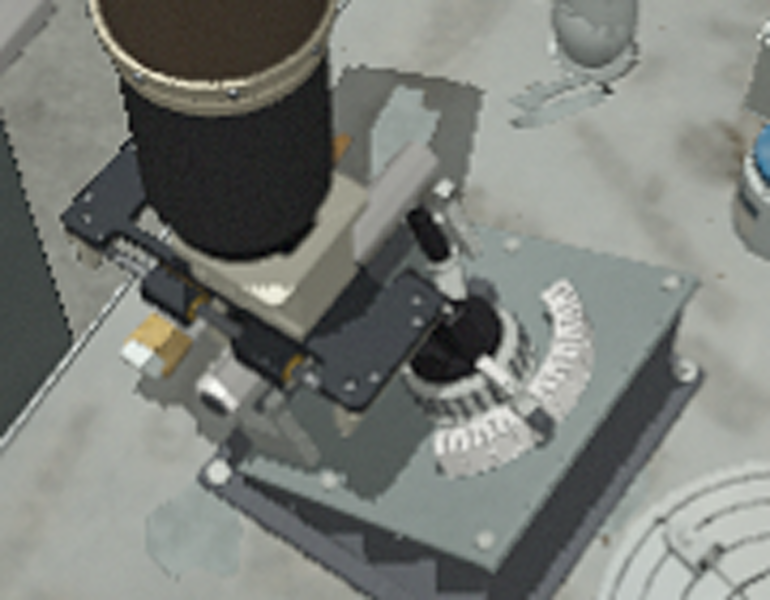

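>>> step_arm([
  [[0.25,-0.02,-0.43,0,0],[0.25,-0.02,-0.43,0,0],[0.25,-0.02,-0.43,0,0],[0,0,0,0,0]],
])

```text
clock: 17.3
tool_pos: [0.4677, -0.0388, 0.0804]
orientation: [179.9, -0.0, -93.6]
force: [0.2, 0.3, -2.7]
opening: 0.0232
gripper_force: 30.0
```

>>> step_arm([
  [[0.25,-0.01,-0.43,0,0],[0.25,-0.01,-0.43,0,0],[0,0,0,0,0]],
])

```text
clock: 17.6
tool_pos: [0.4728, -0.039, 0.0718]
orientation: [180.0, -0.0, -93.6]
force: [0.1, 0.2, -3.3]
opening: 0.0238
gripper_force: 30.0
```

>>> step_arm([
  [[0.1,0,-0.17,0,0],[0.1,0,-0.17,0,0],[0,0,0,0,0]],
])

```text
clock: 17.9
tool_pos: [0.4746, -0.039, 0.0689]
orientation: [180.0, -0.0, -93.6]
force: [-0.9, -0.3, -1.4]
opening: 0.0236
gripper_force: 30.0
```

>>> step_arm([
  [[0.05,0,-0.1,0,0],[0.03,0,-0.06,0,0],[0,0,0,0,0]],
])

```text
clock: 18.2
tool_pos: [0.475, -0.0391, 0.0683]
orientation: [180.0, -0.0, -93.6]
force: [-7.9, 0.9, 10.5]
opening: 0.0234
gripper_force: 30.0
```

>>> step_arm([
  [[0,0,0,0,3.8],[0,0,0,0,3.8],[0,0,0,0,3.8],[0,0,1,0,3.8],[0,0,2,0,3.8],[0,0,4,0,3.8],[0,0,4,0,3.8],[-0.5,-4,4,0,4],[-0.5,-4.5,3,0,4],[-0.5,-4.5,0,0,4]],
])

```text
clock: 19.2
tool_pos: [0.4639, -0.1618, 0.246]
orientation: [-179.5, -0.0, -93.5]
force: [1.5, -0.8, -0.0]
opening: 0.0403
gripper_force: 0.0
```

>>> step_arm([
  [[0,-4.5,0,0,4],[0,-4.5,0,0,4],[0,-4.5,0,0,4],[0,-4.5,0,0,4],[0,0,0,0,4],[0,0,0,0,4]],
])

```text
clock: 19.8
tool_pos: [0.4611, -0.3417, 0.2404]
orientation: [180.0, 0.0, -93.8]
force: [-0.4, 1.7, -0.4]
opening: 0.0399
gripper_force: 0.0
```

Run:
```python
from h import *
o=ctrl.get_obs();print(o["tool_pos"],o["force"])
O=np.array([.570,.0145,.0865]);X=np.array([.8643,-.0546,.5]);Y=np.array([.063,.998,0]);n=np.array([-.499,.0315,.866])
c=cam("side");I,D=viewer.snapshot("side")
P=cloud(c,D)-O;f=np.stack([P@X,P@Y,P@n],-1)*1000
for y in(-60,-40,-20,0,20,40,60):
    k=(abs(f[...,1]-y)<8)&(f[...,0]<-65)&(f[...,0]>-108)&(f[...,2]>28)&(f[...,2]<70)
    if k.sum(): print(y,k.sum(),np.percentile(f[k][:,2],[10,50,90]).round(1),f[k][:,0].mean().round(1))
k=(f[...,0]<-75)&(f[...,0]>-100)&(f[...,2]>36)&(f[...,2]<50)&(abs(f[...,1])<140); print("ends",np.percentile(f[k][:,1],[1,99]))
a=cv2.resize(I[130:270,190:370],(514,400),interpolation=cv2.INTER_CUBIC)
J,_=viewer.snapshot("top"); b=cv2.resize(J[170:260,220:320],(286,257),interpolation=cv2.INTER_CUBIC)
z=np.zeros((400,800,3),np.uint8);z[:,:514]=a;z[:257,514:]=b;cv2.imwrite("pics/fin.png",z)
```

```text
[ 0.46109956 -0.3416592   0.24035345] [-0.43823114  1.68797671 -0.42117195]
-60 62 [34.3 44.8 49.1] -82.6
-40 62 [33.8 43.6 48.2] -81.8
-20 60 [32.5 44.8 48. ] -82.5
0 61 [33.  42.9 48.9] -81.7
20 61 [31.8 44.2 48.2] -82.0
40 60 [34.  44.1 47.9] -82.3
60 36 [38.  45.8 47.4] -84.2
ends [-104.38011484   94.87308995]
```

View pics/fin.png

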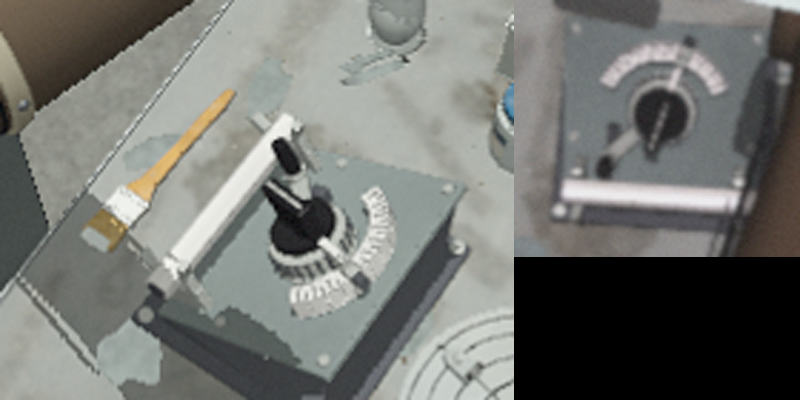

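```bash
python3 -c "
from plant import close_job
print(close_job())"
```

```text
the job is handed in; nothing more can be done
None
```

I handed the job in at about 20 s on the robot clock. The last images showed the pointer at the rider (about 2 mm off after the turn), the lever against its stop, and the keeper bar released and level at the bottom of both forks. No verdict came back.

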